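Slide the spray can into the red-marked V stop

TASK

Push the tall spray can that stands in the open between the two V-shaped stops across the bench into the stop marked by the red post, until it is fully home against both walls of the V. Push it gently with the fingers, low down on its body, so that it slides upright on its base all the way: do not lift or tip it, and leave the tape roll, the jar and the wheel where they are. Finish with the can standing there and the robot clear of it.

Things in the scene. Friction and masses are not known exactly. Their poses are not given: they have to be found in the camera images.
- spray_can: the tall white-green aerosol can standing alone in the open between the two stops (not the one at the back of the bench): round, 64 mm diameter at the foot, 225 mm tall, about 0.3 to 0.55 kg; origin at the centre of its underside, z up. It slides on the bench if pushed low (within about 40 mm of the bench) and tips if pushed high; a hand or gripper body that touches it higher up tips it too, so lean the tool so that the fingertips lead.
- dock_left: fixed yellow-painted metal V-shaped stop on the bench to the robot's left, no floor: two upright walls 30 mm high, 5 mm thick and 52 mm long at 90 degrees to each other. Origin on the bench exactly where the axis of a can that is fully home stands; its +x axis points from there to the apex of the V, 45 mm away; the V is open to -x (towards the middle of the bench). The walls' free ends lie 9 mm ahead of the origin (+x) and 37 mm to either side.
- dock_right: the same V-shaped stop on the robot's right, open towards the middle of the bench; origin and axes as for dock_left
- post_red: red fixed marker post, 32 mm diameter, 50 mm tall, standing 72 mm from the origin of the stop that it marks, behind the apex; origin at the centre of its foot. Which of the two stops has it varies.
- post_blue: blue fixed marker post of the same shape behind the other stop, which is not wanted; origin at the centre of its foot
- tape_roll: roll of black tape, 58 mm diameter, 19 mm high, loose, farther from the robot than the can; not to be disturbed; origin at the centre of its underside
- flux_jar: small jar with yellow lid, 45 mm diameter, 30 mm high, loose, farther from the robot than the can; not to be disturbed; origin at the centre of its underside
- drive_wheel: black toothed wheel, 68 mm diameter, 26 mm high, lying flat, loose, between the robot and the can; not to be disturbed; origin at the centre of its underside

How it is judged:
By the outcome, as a careful person would: the job done as asked, in the order asked, and still so for the second after the job is handed in, with the robot touching nothing.
It also fails if it takes over 69 s, if anything falls off the work surface, if the arm or the gripper's body presses on something with over 40 N, if the wrist force passes 120 N, or if a joint passes its speed limit or range.

ROBOT

A 7-joint arm with a two-finger parallel gripper is mounted at the origin on a cart in front of the work surface, level with it; the furniture and walls round the work are solid. World frame = base frame: x ahead of the robot, y to its left, z up, the work surface at z = 0. Lengths are in mm, angles in rad, forces in N, time in s.
With the tool pointing down it reaches from about 425 to 825 mm from the base axis. Payload 3.6 kg.
Tool frame: the origin (TCP) lies on the centre line of the jaws, within the pads' length; the fingertips stand 8 mm ahead of it and the grasp point (between the pads) lies 11 mm behind it; z points along the fingers, y is the line along which they close (so a half turn about z gives the same grasp; the last joint's range is limited). The gripper opens to 93 mm and grips with 3 to 60 N. Pads are 15 mm wide; open, the fingers measure 128 mm over their backs; the gripper's body (75 mm by 188 mm) begins 65 mm behind the grasp point.
Start: joints at [-1.252, 0.615, -0.013, 1.423, 0.008, 1.103, -0.04], TCP at [219.671, 611.725, 226.64] pointing down, gripper open.
Joint ranges: [-3.12, 3.12], [-0.3, 2.06], [-1.34, 1.32], [0.26, 2.42], [-1.36, 4.5], [0.01, 1.98], [-2.84, 2.84]. Speed limits (rad/s): [2.79, 2.79, 3.14, 3.14, 3.14, 3.14, 3.14].

INTERFACE

Orientations are given as a unit quaternion [x, y, z, w].
In Python, from workcell import arm, snapshot gives the robot as it stands.
- The arm moves only by the shell command python3 -m pendant 'ROWS' [OPENING] [FORCE]. ROWS is JSON, a list that holds one entry, the list of rows, each a list of 4 numbers: the shift along the tool's x, y, z in cm, then the turn about the tool's z in rad. In form: [[[dx, dy, dz, turn], ...]]. A call has 1 to 8 rows; each row shifts and turns the commanded pose from where the row before left it, along the tool's axes as they then stand; what a row does not reach is not made up. A row lasts 1/12 s, in which the tool goes at most 41.7 mm and 7.16 degrees, less where a joint would pass 70% of its speed; a pose out of reach is approached as far as the arm can. A call with a gripper value outside its range is refused whole. OPENING is the finger opening in cm, from 0 to 9.3, set as the call begins (- or left out, the last holds). The fingers move at their own pace and stop on an object; FORCE is the grip in N (left out, the last holds). Time passes only in rows, so rows that do not move let the fingers close. It gives the time, the measured TCP pose, the force, the opening and the grip force at its end, in the units of the state.
- arm.observe(): the state, without advancing time (a new reading comes with each control period).
- snapshot(name): name is "side" or "top"; returns a dict with "pixels" (384x512x3 uint8, red, green, blue), "z_map" (384x512 float32, mm along the optical axis (not along the pixel's ray), 0 where there is no reading), "fx", "fy", "cx", "cy" (pixels), "k1" (the pictures are not rectified: a ray, as slopes to the right and down, at radius r is drawn at 1 + k1 r^2 times it, then the intrinsics apply), "cam_to_world" (4x4, takes a point from camera to world coordinates). Camera axes: x right, y down, z forward; pixel columns grow to the right and rows downward; lengths in mm; the calibration is good to about 2 mm. A picture is of the moment at which its call begins.
- arm.job_done(): hands the job in; it is judged then, once.
The state is a dict: "time_s": time; "joint_pos": joint angles; "dq": joint speeds; "joint_torque": joint torques, N m; "position": TCP position; "eef_rot": TCP orientation; "contact_force": force on the tool from outside, world axes, zero at the start; "wrist_torque": the same for the moment, N m; "width": opening from 0.0 (shut) to 1.0 (fully open); "gripper_force": force on a finger pad.
Only numpy, scipy, OpenCV 4.12 (cv2) and the standard library are available. Lean on these libraries where they do the work, as an engineer would, in place of code of your own. Each camera call takes 0.05 s, during which the arm holds its last target. There are 200 camera calls.

## Working session

There is one attempt and no reset: what is moved stays moved. The work goes in short steps, Python scripts to look and compute and a shell command to move; the robot and the scene stay as the last step left them, time stands still between calls to the robot, and variables do not carry over. Pictures are saved under pics/ and viewed, at most 10 in all, crops included, and the job is handed in when it is done.

```bash
mkdir -p pics; ls; cat > h.py <<'E'
import numpy as np, cv2, pickle
from workcell import arm, snapshot
def snap(name, fn):
    s=snapshot(name); cv2.imwrite('pics/'+fn+'.png', s['pixels'][:,:,::-1]); pickle.dump(s,open('pics/'+fn+'.pkl','wb')); return s
def world(s):
    v,u=np.mgrid[0:384,0:512].astype(float)
    K=np.array([[s['fx'],0,s['cx']],[0,s['fy'],s['cy']],[0,0,1]])
    p=cv2.undistortPoints(np.stack([u,v],-1).reshape(-1,1,2),K,np.array([s['k1'],0,0,0.])).reshape(384,512,2)
    z=s['z_map']; P=np.stack([p[...,0]*z,p[...,1]*z,z],-1)
    T=np.array(s['cam_to_world']); W=P@T[:3,:3].T+T[:3,3]; W[z==0]=np.nan; return W
E
python3 - <<'E'
from h import *
a=snap('top','t0'); b=snap('side','s0')
print(arm.observe()); print(np.round(a['cam_to_world'],2),np.round(b['cam_to_world'],2),a['k1'])
cv2.imwrite('pics/both.png',cv2.resize(np.vstack([a['pixels'],b['pixels']])[:,:,::-1],(400,600)))
E
```

```text
pics
{'time_s': 0.1, 'joint_pos': array([-1.25248124,  0.61579551, -0.01260353,  1.42469019,  0.00813363,
        1.10337629, -0.0403838 ]), 'dq': array([ 0.00196445, -0.00209061, -0.00297073, -0.00608541, -0.00015076,
       -0.00037042, -0.00089576]), 'joint_torque': array([ 7.58351216e-04, -4.60037363e+01,  2.09809248e-01, -1.66244799e+01,
       -6.12888392e-02,  1.69298990e-02,  9.89160071e-05]), 'position': array([219.49351166, 611.1127041 , 225.6305973 ]), 'eef_rot': array([ 1.71512272e-01,  9.85181359e-01, -1.09781120e-03, -1.59239883e-04]), 'contact_force': array([0.16664669, 0.36076425, 0.06978347]), 'wrist_torque': array([-0.0237095 ,  0.02472129,  0.01602144]), 'gripper_force': 0.0, 'width': 1.0012841220990294}
[[-0.0000e+00 -9.9000e-01  1.3000e-01  4.1745e+02]
 [-1.0000e+00 -0.0000e+00 -3.0000e-02  1.6330e+01]
 [ 3.0000e-02 -1.3000e-01 -9.9000e-01  8.9681e+02]
 [ 0.0000e+00  0.0000e+00  0.0000e+00  1.0000e+00]] [[ 9.9000e-01 -7.0000e-02  8.0000e-02  4.3155e+02]
 [-1.0000e-01 -6.4000e-01  7.6000e-01 -8.6350e+02]
 [-0.0000e+00 -7.6000e-01 -6.5000e-01  7.8352e+02]
 [ 0.0000e+00  0.0000e+00  0.0000e+00  1.0000e+00]] -0.03397689147682877
```

View pics/t0.png

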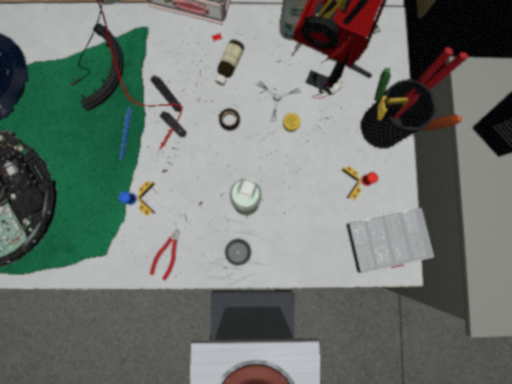

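View pics/s0.png

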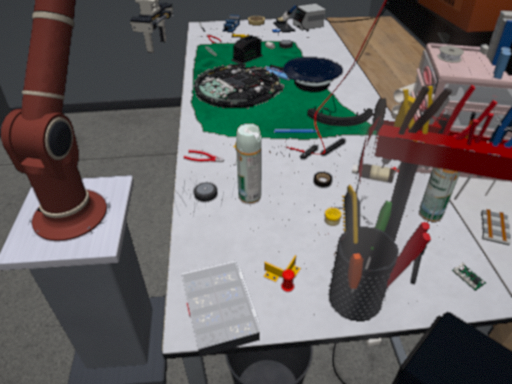

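The red post is at top-view pixel (371,179), so the target is the right-hand stop, at -y. The can is near (246,197), the wheel at (237,251), the tape at (229,119) and the jar at (291,122). Next I'll measure the positions.

```bash
python3 - <<'E'
from h import *
s=pickle.load(open('pics/t0.pkl','rb')); W=world(s); Z=W[...,2]
w2=pickle.load(open('pics/s0.pkl','rb')); V=world(w2)
print('table',np.nanmedian(Z[200:250,280:330]), np.nanmedian(V[230:250,200:240,2]))
def pts(W,u0,u1,v0,v1,zl,zh):
    p=W[v0:v1,u0:u1].reshape(-1,3); p=p[(p[:,2]>zl)&(p[:,2]<zh)]; return p
def rep(n,p): print(n,len(p),'mean',p.mean(0).round(1),'min',p.min(0).round(1),'max',p.max(0).round(1),'circ',np.round(cv2.minEnclosingCircle(p[:,:2].astype(np.float32)),1) if 0 else cv2.minEnclosingCircle(np.ascontiguousarray(p[:,:2],dtype=np.float32)))
rep('can top',pts(W,225,270,170,220,150,260))
rep('wheel',pts(W,220,255,235,270,18,35))
rep('tape',pts(W,215,243,105,133,12,30))
rep('jar',pts(W,280,303,110,133,22,40))
rep('redpost',pts(W,360,382,168,190,42,60))
rep('bluepost',pts(W,115,136,188,208,42,60))
rep('dockR',pts(W,342,363,162,202,24,40))
d=pts(W,342,363,162,202,24,40)
rep('can side',pts(V,230,270,115,210,100,195))
for z in range(20,220,20):
    p=pts(V,230,270,115,210,z-10,z+10)
    if len(p)>10: rep(z,p)
E
python3 - <<'E'
import cv2
a=cv2.imread('pics/t0.png'); cv2.imwrite('pics/t0c.png',cv2.resize(a[140:280,215:395],(720,560),interpolation=cv2.INTER_CUBIC))
E
```

```text
table 0.4648921181210426 -0.7240651782269083
can top 836 mean [491.9  21.6 214. ] min [462.9 -10.1 150. ] max [527.3  53.7 228.8] circ ((495.0869140625, 21.783212661743164), 32.38703536987305)
wheel 532 mean [372.7  42.1  24.2] min [340.7   9.9  19.6] max [404.2  74.2  29.2] circ ((372.1761779785156, 42.10258102416992), 33.16841125488281)
tape 245 mean [714.8  66.6  18.6] min [687.   38.6  12.3] max [744.3  93.2  23. ] circ ((715.347900390625, 66.08261108398438), 28.959383010864258)
jar 222 mean [704.2 -94.7  29.7] min [ 683.  -114.7   22.7] max [727.9 -73.5  33.5] circ ((705.4449462890625, -95.8116226196289), 22.485719680786133)
redpost 113 mean [ 554.9 -291.5   49.1] min [ 541.4 -305.3   42.7] max [ 569.5 -277.7   54. ] circ ((554.9907836914062, -292.74609375), 15.022034645080566)
bluepost 119 mean [505.3 317.5  49.3] min [491.6 304.4  42.7] max [518.7 332.8  55.1] circ ((505.8304138183594, 318.7491760253906), 14.56572151184082)
dockR 100 mean [ 548.5 -249.2   28.8] min [ 507.9 -268.5   24. ] max [ 582.9 -225.6   32.6] circ ((545.4396362304688, -232.735107421875), 38.17474365234375
[... 933 characters left out ...]
10.2] max [526.1  16.1 129.9] circ ((494.2376708984375, 14.52166748046875), 31.882484436035156)
140 155 mean [492.7  -1.9 140. ] min [461.4 -11.5 130.3] max [526.   22.7 149.7] circ ((493.45684814453125, 17.172954559326172), 32.5761833190918)
160 174 mean [492.2  -0.9 160.4] min [461.3 -10.5 150.2] max [526.6  27.9 170. ] circ ((493.97564697265625, 19.25769805908203), 32.70738220214844)
180 166 mean [ 4.927e+02 -4.000e-01  1.800e+02] min [462.3 -10.4 170. ] max [526.4  24.9 189.8] circ ((494.3069763183594, 19.001245498657227), 32.104522705078125)
200 209 mean [495.    2.8 200.8] min [462.8 -10.7 190.2] max [524.6  36.2 210. ] circ ((494.2237243652344, 19.931720733642578), 31.465682983398438)
```

View pics/t0c.png

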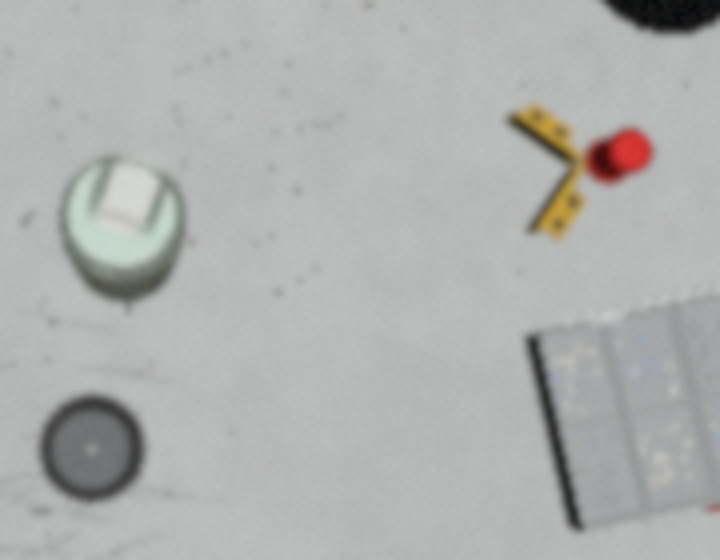

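```bash
python3 -m pendant '[[[0,0,-2,0],[0,0,-2,0]]]' 0 20
```

```text
time_s: 0.27
position: [219.2, 610.4, 264.9]
eef_rot: [0.172, 0.985, -0.003, -0.0]
contact_force: [0.6, 0.7, 0.5]
width: 0.903
gripper_force: 0.0
```

```bash
python3 -m pendant '[[[2.75,-3.1,0,0],[2.75,-3.1,0,0],[2.75,-3.1,0,0],[2.75,-3.1,0,0],[2.75,-3.1,0,0],[2.75,-3.1,0,0],[2.75,-3.1,0,0],[2.75,-3.1,0,0]]]' 3
python3 - <<'E'
from h import *
from scipy.optimize import least_squares
print(arm.observe()['joint_pos'].round(3))
s=pickle.load(open('pics/t0.pkl','rb')); W=world(s)
for nm,r,P,th0 in (('R',(162,202,342,363),(555,-292.7),-1.4),('L',(175,220,130,158),(505.8,318.7),1.5)):
    p=W[r[0]:r[1],r[2]:r[3]].reshape(-1,3); p=p[(p[:,2]>24)&(p[:,2]<40)][:,:2]; P=np.array(P)
    def f(q):
        d=np.array([np.cos(q[2]),np.sin(q[2])]); o=q[:2]
        a=[np.array([np.cos(q[2]+k),np.sin(q[2]+k)]) for k in(.7854,-.7854)]
        D=np.max([(p-o)@x for x in a],0)-34.5
        return np.r_[D,(o+72*d-P)*3]
    q=least_squares(f,[P[0]-72*np.cos(th0),P[1]-72*np.sin(th0),th0],loss='soft_l1').x
    print(nm,q,np.abs(f(q)).mean())
    print('can->dock',q[:2]-[494,20.5],np.arctan2(*(q[:2]-[494,20.5])[::-1]))
# heights map of scene
Z=W[...,2]
for x,y in ((150,-700),(150,-500),(300,-450)):
    m=(abs(W[...,0]-x)<60)&(abs(W[...,1]-y)<60); print(x,y,m.sum(), np.nanmax(Z[m]) if m.any() else None)
E
```

```text
time_s: 0.93
position: [-72.7, 451.1, 266.5]
eef_rot: [0.172, 0.985, -0.0, 0.0]
contact_force: [-0.6, 0.7, 0.1]
width: 0.349
gripper_force: 0.0
[-1.71   0.274 -0.088  1.891  0.029  0.978 -0.585]
R [ 543.67946375 -220.90058697   -1.41302552] 1.3954461597653733
can->dock [  49.67946375 -241.40058697] -1.3678332031051603
L [507.77080072 246.03301325   1.59922376] 2.203981029076449
can->dock [ 13.77080072 225.53301325] 1.5098131238878456
150 -700 392 3.7273541689853573
150 -500 666 3.805817695492806
300 -450 468 37.96637871944915
```

```bash
python3 -m pendant '[[[-1.5,-2.6,0,0],[-1.5,-2.6,0,0],[-1.5,-2.6,0,0],[-1.5,-2.6,0,0]]]'
python3 -c "
from h import *
print(arm.observe()['joint_pos'].round(3))"
```

```text
time_s: 1.27
position: [-49.8, 332.7, 266.3]
eef_rot: [0.171, 0.985, -0.0, 0.0]
contact_force: [-0.8, 0.1, 1.2]
width: 0.324
gripper_force: 0.0
[-1.695  0.077 -0.096  2.151  0.009  0.915 -0.57 ]
```

```bash
python3 -m pendant '[[[-1.5,-2.6,0,0],[-1.5,-2.6,0,0],[-1.5,-2.6,0,0]]]'
python3 -c "
from h import *
print(arm.observe()['joint_pos'].round(3))"
```

```text
time_s: 1.52
position: [-33.6, 244.1, 266.3]
eef_rot: [0.172, 0.985, -0.0, 0.0]
contact_force: [-0.1, -0.3, 0.8]
width: 0.32
gripper_force: 0.0
[-1.687 -0.088 -0.098  2.314 -0.011  0.916 -0.552]
```

```bash
python3 -m pendant '[[[1.5,2.6,2.5,0],[1.5,2.6,2.5,0],[1.5,2.6,2.5,0],[1.5,2.6,2.5,0],[1.5,2.6,2.5,0],[0,0,4,0],[0,0,4,0]]]'
python3 -c "
from h import *
print(arm.observe()['joint_pos'].round(3))"
python3 -m pendant '[[[-1.5,-2.6,0,0],[-1.5,-2.6,0,0],[-1.5,-2.6,0,0]]]'
python3 -c "
from h import *
print(arm.observe()['joint_pos'].round(3))"
```

```text
time_s: 2.1
position: [-61.2, 396.5, 60.4]
eef_rot: [0.172, 0.985, 0.002, -0.001]
contact_force: [-0.5, -0.3, -1.0]
width: 0.319
gripper_force: 0.0
[-1.739  0.547 -0.055  2.285  0.094  0.307 -0.651]
time_s: 2.35
position: [-52.2, 323.8, 59.2]
eef_rot: [0.169, 0.985, -0.03, 0.005]
contact_force: [-0.7, -1.2, 0.1]
width: 0.322
gripper_force: 0.0
[-1.586  0.528 -0.283  2.419  0.441  0.298 -1.032]
```

```bash
cat >> h.py <<'E'
from scipy.spatial.transform import Rotation as R
def st():
    o=arm.observe(); r=R.from_quat(o['eef_rot']).as_matrix()
    print(round(o['time_s'],2),'q',o['joint_pos'].round(2),'p',o['position'].round(1),'F',o['contact_force'].round(1),'tilt',round(np.degrees(np.arccos(-r[2,2])),1)); print('x',r[:,0].round(3),'y',r[:,1].round(3),'z',r[:,2].round(3)); return o,r
E
python3 -c "
from h import *
st()"
python3 -m pendant '[[[-1.5,-2.6,0,0],[-1.5,-2.6,0,0],[-1.5,-2.6,0,0]]]'
python3 -c "
from h import *
st()"
```

```text
2.35 q [-1.59  0.53 -0.28  2.42  0.44  0.3  -1.03] p [-52.2 323.8  59.2] F [-0.7 -1.2  0.1] tilt 3.4
x [-0.943  0.332 -0.021] y [ 0.332  0.941 -0.057] z [ 0.001 -0.06  -0.998]
time_s: 2.6
position: [-55.6, 265.3, 50.6]
eef_rot: [0.148, 0.981, -0.121, 0.034]
contact_force: [-1.0, -0.5, -1.2]
width: 0.325
gripper_force: 0.0
2.6 q [-1.26  0.7  -0.84  2.42  0.77  0.62 -1.49] p [-55.6 265.3  50.6] F [-1.  -0.5 -1.2] tilt 14.4
x [-0.954  0.282 -0.102] y [ 0.299  0.927 -0.228] z [ 0.03  -0.248 -0.968]
```

```bash
python3 -m pendant '[[[-0.8,-2.9,-0.7,0],[-0.8,-2.9,-0.7,0]]]'
python3 -c "
from h import *
st()"
```

```text
time_s: 2.77
position: [-62.3, 241.2, 64.7]
eef_rot: [0.141, 0.978, -0.147, 0.044]
contact_force: [-1.0, -0.9, -1.2]
width: 0.32
gripper_force: 0.0
2.77 q [-1.12  0.85 -1.21  2.42  0.85  0.88 -1.73] p [-62.3 241.2  64.7] F [-1.  -0.9 -1.2] tilt 17.7
x [-0.956  0.264 -0.128] y [ 0.29   0.917 -0.276] z [ 0.045 -0.301 -0.953]
```

```bash
python3 -m pendant '[[[-0.8,-2.9,-0.8,0],[-0.8,-2.9,-0.8,0]]]'
python3 -c "
from h import *
st()"
python3 -m pendant '[[[0.8,2.9,0.8,0],[0.8,2.9,0.8,0],[0.8,2.9,0.8,0],[0.8,2.9,0.8,0],[0.8,2.9,0.8,0]]]'
python3 -c "
from h import *
st()"
```

```text
time_s: 2.93
position: [-69.2, 213.0, 106.7]
eef_rot: [0.145, 0.974, -0.165, 0.049]
contact_force: [0.4, 0.2, 0.6]
width: 0.323
gripper_force: 0.0
2.93 q [-1.07  0.79 -1.34  2.42  0.68  0.95 -1.69] p [-69.2 213.  106.7] F [0.4 0.2 0.6] tilt 19.8
x [-0.953  0.266 -0.143] y [ 0.298  0.904 -0.308] z [ 0.047 -0.336 -0.941]
time_s: 3.35
position: [-65.8, 346.6, 23.0]
eef_rot: [0.14, 0.977, -0.156, 0.048]
contact_force: [-0.7, -0.2, 0.5]
width: 0.323
gripper_force: 0.0
3.35 q [-1.13  1.01 -1.12  2.16  0.9   1.04 -1.56] p [-65.8 346.6  23. ] F [-0.7 -0.2  0.5] tilt 18.8
x [-0.956  0.259 -0.138] y [ 0.289  0.912 -0.291] z [ 0.051 -0.318 -0.947]
```

```bash
python3 -m pendant '[[[0.4,0.8,2.8,0],[-0.4,-0.8,3.2,0],[-1.2,-2.6,1,0],[-1.2,-2.6,1,0]]]'
python3 -c "
from h import *
st()"
python3 -m pendant '[[[-1.2,-2.6,1,0],[-1.2,-2.6,1,0]]]'
python3 -c "
from h import *
st()"
```

```text
time_s: 3.68
position: [-54.4, 265.1, -34.5]
eef_rot: [0.142, 0.976, -0.157, 0.048]
contact_force: [-0.3, -0.6, -0.1]
width: 0.326
gripper_force: 0.0
3.68 q [-1.2   1.07 -0.99  2.39  1.15  0.82 -1.86] p [-54.4 265.1 -34.5] F [-0.3 -0.6 -0.1] tilt 18.9
x [-0.955  0.261 -0.138] y [ 0.291  0.91  -0.293] z [ 0.049 -0.321 -0.946]
time_s: 3.85
position: [-49.3, 240.6, -33.8]
eef_rot: [0.135, 0.974, -0.173, 0.063]
contact_force: [3.1, -12.5, 2.6]
width: 0.326
gripper_force: 0.0
3.85 q [-1.1   1.32 -1.33  2.42  1.19  1.2  -2.06] p [-49.3 240.6 -33.8] F [  3.1 -12.5   2.6] tilt 21.2
x [-0.956  0.241 -0.17 ] y [ 0.284  0.904 -0.319] z [ 0.076 -0.353 -0.932]
```

```bash
python3 -m pendant '[[[1.2,2.6,-1,0],[1.2,2.6,-1,0],[1.2,2.6,-1,0],[1,2,-3,0],[-0.6,-1.3,-3.7,0],[-0.6,-1.3,-3.7,0],[-0.6,-1.3,-3.7,0],[-0.6,-1.3,-3.7,0]]]'
python3 -c "
from h import *
st()"
python3 -m pendant '[[[0,0,-3.5,0.12],[0,0,-3.5,0.12],[0,0,-3.5,0.12],[0,0,-3.5,0.12]]]'
python3 -c "
from h import *
st()"
```

```text
time_s: 4.52
position: [-74.6, 361.3, 142.8]
eef_rot: [0.134, 0.974, -0.175, 0.058]
contact_force: [0.4, 0.5, -0.6]
width: 0.321
gripper_force: 0.0
4.52 q [-1.06  0.89 -1.33  2.    0.66  1.32 -1.42] p [-74.6 361.3 142.8] F [ 0.4  0.5 -0.6] tilt 21.3
x [-0.957  0.241 -0.16 ] y [ 0.282  0.902 -0.326] z [ 0.066 -0.357 -0.932]
time_s: 4.85
position: [-83.4, 411.6, 273.4]
eef_rot: [0.365, 0.913, -0.155, 0.099]
contact_force: [0.4, 1.6, -0.3]
width: 0.322
gripper_force: 0.0
4.85 q [-1.08  0.69 -1.26  1.71  0.44  1.55 -1.65] p [-83.4 411.6 273.4] F [ 0.4  1.6 -0.3] tilt 21.2
x [-0.714  0.635 -0.294] y [ 0.697  0.685 -0.212] z [ 0.067 -0.356 -0.932]
```

```bash
for i in 1 2; do python3 -m pendant '[[[-3.75,1.6,0.28,0],[-3.75,1.6,0.28,0],[-3.75,1.6,0.28,0],[-3.75,1.6,0.28,0],[-3.75,1.6,0.28,0],[-3.75,1.6,0.28,0],[-3.75,1.6,0.28,0],[-3.75,1.6,0.28,0]]]' >/dev/null; done
python3 -c "
from h import *
st()"
```

```text
6.18 q [ 0.06  0.7  -1.23  1.41  0.87  1.79 -0.32] p [529.5 191.7 350.5] F [0.6 1.  0.3] tilt 21.3
x [-0.718  0.631 -0.293] y [ 0.693  0.688 -0.215] z [ 0.066 -0.357 -0.932]
```

```bash
python3 -m pendant '[[[0,0,0,0.106],[0,0,0,0.106],[0,0,0,0.106],[0,0,0,0.106],[0,0,0,0.106],[0,0,0,0.106]]]' >/dev/null
python3 -c "
from h import *
o,r=st()
d=np.array([120,-720,420])-o['position'];print(np.linalg.norm(d),r.T@d/np.linalg.norm(d)*4)"
```

```text
6.68 q [ 0.01  0.63 -1.09  1.42  0.79  1.71 -0.9 ] p [527.6 193.1 350.2] F [ 0.2 -0.4  0.2] tilt 21.3
x [-0.162  0.918 -0.363] y [0.985 0.175 0.002] z [ 0.066 -0.357 -0.932]
1002.3485038624842 [-3.1811655  -2.23806326  0.93341249]
```

```bash
for i in 1 2 3; do python3 -m pendant '[[[-3.2,-2.25,0.93,0],[-3.2,-2.25,0.93,0],[-3.2,-2.25,0.93,0],[-3.2,-2.25,0.93,0],[-3.2,-2.25,0.93,0],[-3.2,-2.25,0.93,0],[-3.2,-2.25,0.93,0],[-3.2,-2.25,0.93,0]]]' >/dev/null; 
python3 -c "
from h import *
st()"; done
```

```text
7.35 q [ 1.02  0.2  -1.29  1.88  0.58  1.29 -0.28] p [ 397.  -101.9  373.2] F [-0.1 -1.3  0.3] tilt 21.2
x [-0.168  0.917 -0.362] y [ 0.984  0.18  -0.   ] z [ 0.065 -0.356 -0.932]
8.02 q [ 1.78  0.11 -1.08  1.83  0.39  0.99  0.72] p [ 267.6 -394.3  397.1] F [ 0.6 -0.1  0.5] tilt 21.3
x [-0.166  0.917 -0.363] y [0.984 0.179 0.   ] z [ 0.065 -0.357 -0.932]
8.68 q [ 1.84  0.54 -0.94  1.28  0.59  1.19  1.11] p [ 138.5 -688.   419.1] F [ 0.7 -0.4  0.4] tilt 21.1
x [-0.167  0.918 -0.361] y [0.984 0.179 0.001] z [ 0.065 -0.355 -0.933]
```

```bash
for i in 1 2; do python3 -m pendant '[[[-3.3,0,1.3,0],[-3.3,0,1.3,0],[-3.3,0,1.3,0],[-3.3,0,1.3,0]]]' >/dev/null; 
python3 -c "
from h import *
st()"; done
```

```text
9.02 q [ 1.61  0.8  -0.85  0.74  0.7   1.42  1.25] p [ 164.8 -827.6  418.2] F [-0.7 -0.3  0.9] tilt 21.2
x [-0.166  0.918 -0.361] y [0.984 0.179 0.001] z [ 0.065 -0.355 -0.933]
9.35 q [ 1.4   0.98 -0.43  0.27  0.41  1.53  1.47] p [ 181.9 -904.7  400.3] F [0.6 0.6 0.4] tilt 22.2
x [-0.166  0.911 -0.377] y [0.983 0.183 0.008] z [ 0.076 -0.37  -0.926]
```

```bash
for i in 1 2; do python3 -m pendant '[[[-3.3,0,1.3,0],[-3.3,0,1.3,0],[-3.3,0,1.3,0]]]' >/dev/null; 
python3 -c "
from h import *
st()"; done
```

```text
9.6 q [ 1.34  1.    0.13  0.26 -0.11  1.47  1.55] p [ 181.  -923.6  381.2] F [ 0.5 -0.3 -1.2] tilt 23.4
x [-0.161  0.903 -0.397] y [0.984 0.178 0.007] z [ 0.077 -0.39  -0.918]
9.85 q [ 1.28  1.06  0.68  0.26 -0.64  1.43  1.63] p [ 182.7 -945.2  361.7] F [-0.1 -0.4 -0.3] tilt 25.3
x [-0.155  0.891 -0.427] y [0.984 0.176 0.01 ] z [ 0.084 -0.419 -0.904]
```

```bash
for i in 1 2; do python3 -m pendant '[[[-4,0,0,0],[-4,0,0,0],[-4,0,0,0]]]' >/dev/null; 
python3 -c "
from h import *
st()"; done
```

```text
10.1 q [ 1.26  1.1   1.19  0.26 -1.16  1.43  1.68] p [ 184.  -963.4  371.6] F [-0.3  0.   0.7] tilt 29.0
x [-0.147  0.862 -0.485] y [0.985 0.175 0.011] z [ 0.094 -0.476 -0.874]
10.35 q [ 1.25  1.11  1.32  0.26 -1.29  1.38  1.69] p [ 186.  -980.9  391.5] F [-0.3  0.1  0.1] tilt 33.6
x [-0.139  0.822 -0.553] y [0.984 0.176 0.013] z [ 0.108 -0.542 -0.833]
```

```bash
cat >> h.py <<'E'
def to(p,v):
    o,r=st(); d=np.array(p)-o['position']; n=np.linalg.norm(d); print('dist',n.round(1),'rows',(n/10/v).round(2),'row',(r.T@d/n*v).round(3))
E
python3 -c "
from h import *
to([470,150,400],4)"
```

```text
10.35 q [ 1.25  1.11  1.32  0.26 -1.29  1.38  1.69] p [ 186.  -980.9  391.5] F [-0.3  0.1  0.1] tilt 33.6
x [-0.139  0.822 -0.553] y [0.984 0.176 0.013] z [ 0.108 -0.542 -0.833]
dist 1166.0 rows 29.15 row [ 3.036  1.642 -2.022]
```

```bash
for i in 1 2 3; do python3 -m pendant '[[[3.04,1.64,-2.02,0],[3.04,1.64,-2.02,0],[3.04,1.64,-2.02,0],[3.04,1.64,-2.02,0],[3.04,1.64,-2.02,0],[3.04,1.64,-2.02,0],[3.04,1.64,-2.02,0],[3.04,1.64,-2.02,0]]]' >/dev/null; 
python3 -c "
from h import *
to([470,150,380],4)"; done
```

```text
11.02 q [ 0.48  0.7   1.32  1.45 -0.95  0.96  2.05] p [ 256.9 -708.3  397.8] F [ 0.1 -0.4  0.2] tilt 34.0
x [-0.138  0.817 -0.56 ] y [0.985 0.174 0.012] z [ 0.107 -0.549 -0.829]
dist 884.6 rows 22.11 row [ 3.084  1.624 -1.963]
11.68 q [-0.4   0.22  1.32  1.91  0.12  0.66  0.95] p [ 326.9 -430.2  397.2] F [ 0.4  0.2 -1. ] tilt 33.7
x [-0.137  0.821 -0.555] y [0.985 0.172 0.011] z [ 0.105 -0.545 -0.832]
dist 597.9 rows 14.95 row [ 3.119  1.609 -1.92 ]
12.35 q [-1.15  0.06  1.11  1.95  0.58  1.14 -0.11] p [ 399.  -147.8  399.1] F [ 0.4 -0.3  0.4] tilt 33.1
x [-0.138  0.827 -0.546] y [0.985 0.172 0.012] z [ 0.104 -0.536 -0.838]
dist 306.7 rows 7.67 row [ 3.218  1.579 -1.776]
```

```bash
python3 -m pendant '[[[3.2,1.58,-1.78,0],[3.2,1.58,-1.78,0],[3.2,1.58,-1.78,0],[3.2,1.58,-1.78,0],[3.2,1.58,-1.78,0],[3.2,1.58,-1.78,0],[3.2,1.58,-1.78,0],[2.1,1,-1.2,0]]]' 3 20 >/dev/null; 
python3 -c "
from h import *
to([468,148,100],4)"
```

```text
13.02 q [-1.24  0.47  0.92  1.59  0.21  1.36 -0.25] p [470.9 151.4 379.3] F [ 0.6  0.1 -0. ] tilt 33.2
x [-0.142  0.825 -0.547] y [0.984 0.176 0.01 ] z [ 0.104 -0.537 -0.837]
dist 279.3 rows 6.98 row [ 2.155 -0.089  3.369]
```

```bash
python3 -m pendant '[[[2.15,-0.09,3.37,0],[2.15,-0.09,3.37,0],[2.15,-0.09,3.37,0],[2.15,-0.09,3.37,0],[2.15,-0.09,3.37,0],[2.15,-0.09,3.37,0],[2.15,-0.09,3.37,0]]]' >/dev/null; 
python3 -c "
from h import *
to([471,130,25],1.5)
a=snap('side','s1');b=snap('top','t1')
cv2.imwrite('pics/both1.png',np.hstack([cv2.resize(a['pixels'][90:240,160:310],(400,400)),cv2.resize(b['pixels'][120:270,130:280],(400,400))])[:,:,::-1])"
```

```text
13.6 q [-1.12  0.82  0.75  1.95  0.04  0.73 -0.36] p [467.5 143.1  99.1] F [0.4 1.  0.5] tilt 33.2
x [-0.138  0.826 -0.547] y [0.985 0.172 0.011] z [ 0.103 -0.537 -0.837]
dist 75.3 rows 5.02 row [0.582 0.008 1.382]
```

View pics/both1.png

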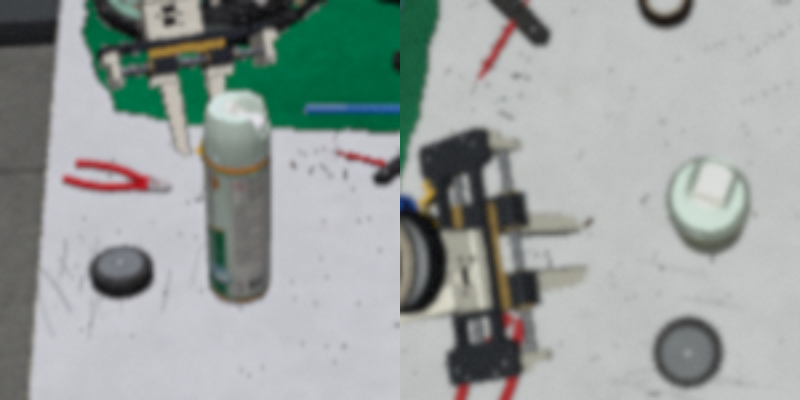

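```bash
python3 -m pendant '[[[0.58,0.01,1.38,0],[0.58,0.01,1.38,0],[0.58,0.01,1.38,0],[0.58,0.01,1.38,0],[0.58,0.01,1.38,0],[0,0,0,0]]]' >/dev/null; 
python3 -c "
from h import *
# approach point: 48mm behind can along path
d=np.array([49.7,-241.4]);d/=np.linalg.norm(d)
c=np.array([494,20.5])-48*d
to([*c,25],1)"
```

```text
14.2 q [-1.06  0.94  0.69  1.98  0.    0.57 -0.37] p [471.4 129.7  27.7] F [-0.3  0.   0.4] tilt 33.2
x [-0.137  0.825 -0.548] y [0.985 0.171 0.01 ] z [ 0.102 -0.538 -0.837]
dist 63.6 rows 6.36 row [-0.812  0.033  0.583]
```

```bash
python3 -m pendant '[[[-0.81,0.03,0.58,0],[-0.81,0.03,0.58,0],[-0.81,0.03,0.58,0],[-0.81,0.03,0.58,0],[-0.81,0.03,0.58,0],[-0.81,0.03,0.58,0],[0,0,0,0]]]' >/dev/null; 
python3 -c "
from h import *
d=np.array([49.7,-241.4]);d/=np.linalg.norm(d)
c=np.array([543.7,-220.9])-39*d
to([*c,25],0.4)"
```

```text
14.78 q [-0.96  0.93  0.7   2.04  0.03  0.47 -0.31] p [482.9  67.9  25.5] F [ 0.6  0.  -0.2] tilt 33.3
x [-0.133  0.825 -0.549] y [0.986 0.166 0.01 ] z [ 0.099 -0.54  -0.836]
dist 256.1 rows 64.03 row [-0.333  0.017  0.22 ]
```

```bash
python3 -m pendant '[[[-0.33,0.017,0.218,0],[-0.33,0.017,0.218,0],[-0.33,0.017,0.218,0],[-0.33,0.017,0.218,0],[-0.33,0.017,0.218,0],[-0.33,0.017,0.218,0],[-0.33,0.017,0.218,0],[-0.33,0.017,0.218,0]]]' >/dev/null; 
cat >> h.py <<'E'
def can(tag,u0,u1,v0,v1):
    s=snap('side',tag); V=world(s)[v0:v1,u0:u1].reshape(-1,3)
    for z in (60,110,160,195):
        p=V[abs(V[:,2]-z)<12]
        if len(p)<20: continue
        lo,hi=np.percentile(p[:,0],[1,99]); near=np.percentile(p[:,1],5)
        print(z,len(p),'cx',((lo+hi)/2).round(1),'w',(hi-lo).round(1),'near_y+32',(near+32).round(1))
E
python3 -c "
from h import *
to([528.3,-182.7,25],0.4)
can('s2',230,275,115,215)
b=snap('top','t2'); a=pickle.load(open('pics/s2.pkl','rb'))
cv2.imwrite('pics/both2.png',np.hstack([cv2.resize(a['pixels'][90:240,180:330],(400,400)),cv2.resize(b['pixels'][120:270,150:300],(400,400))])[:,:,::-1])"
```

```text
15.45 q [-0.9   0.93  0.7   2.06  0.05  0.42 -0.28] p [489.6  40.1  24.4] F [-0.7  3.  -0.5] tilt 33.2
x [-0.137  0.826 -0.547] y [0.985 0.17  0.01 ] z [ 0.101 -0.538 -0.837]
dist 226.2 rows 56.54 row [-0.335  0.     0.218]
60 223 cx 488.6 w 76.4 near_y+32 2.0
110 296 cx 506.8 w 121.5 near_y+32 2.1
160 268 cx 488.1 w 76.6 near_y+32 2.6
195 423 cx 489.2 w 74.0 near_y+32 3.7
```

View pics/both2.png

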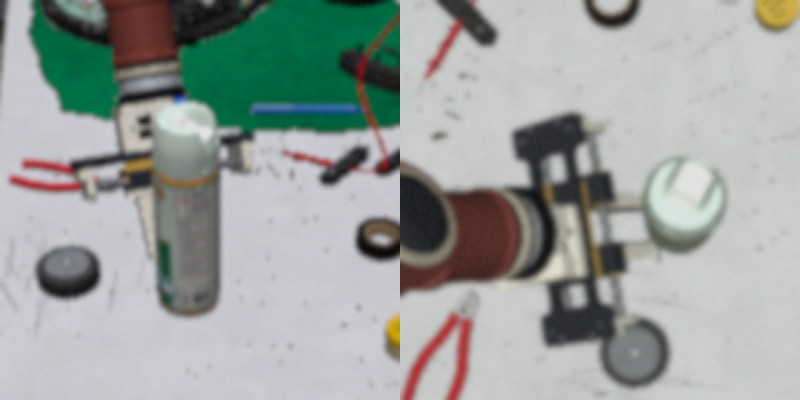

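```bash
for i in 1 2; do python3 -m pendant '[[[-0.42,0,0.273,0],[-0.42,0,0.273,0],[-0.42,0,0.273,0],[-0.42,0,0.273,0],[-0.42,0,0.273,0],[-0.42,0,0.273,0],[-0.42,0,0.273,0],[-0.42,0,0.273,0]]]' | grep force; done
cat >> h.py <<'E'
def can(tag,c):
    W=np.vstack([world(snap('side',tag)).reshape(-1,3),world(snap('top',tag+'t')).reshape(-1,3)])
    from scipy.optimize import least_squares
    for z in (60,110,160,190):
        p=W[(abs(W[:,2]-z)<14)&(np.hypot(*(W[:,:2]-c).T)<45)&(W[:,1]<c[1]+10)][:,:2]
        if len(p)<20: continue
        q=least_squares(lambda q:np.hypot(*(p-q).T)-32,c,loss='soft_l1').x; print(z,len(p),q.round(1))
E
python3 -c "
from h import *
o=arm.observe(); d=np.array([.201,-.98])
can('s3',o['position'][:2]+39*d); print(o['position'][:2]+39*d)
to([528.3,-182.7,25],0.5)"
```

```text
contact_force: [-0.9, 1.8, -0.7]
gripper_force: 1.2
contact_force: [-0.5, 1.5, -2.4]
gripper_force: 1.1
60 210 [508.6 -76.4]
110 239 [508.7 -76.9]
160 284 [509.  -76.6]
190 326 [509.  -75.7]
[511.23271369 -77.45821477]
16.98 q [-0.75  0.92  0.71  2.1   0.11  0.3  -0.2 ] p [503.4 -40.1  25.3] F [0.3 0.8 0.4] tilt 33.3
x [-0.135  0.825 -0.548] y [0.986 0.168 0.011] z [ 0.101 -0.539 -0.836]
dist 144.7 rows 28.95 row [-0.418  0.002  0.275]
```

```bash
for i in 1 2; do python3 -m pendant '[[[-0.417,0.034,0.274,0],[-0.417,0.034,0.274,0],[-0.417,0.034,0.274,0],[-0.417,0.034,0.274,0],[-0.417,0.034,0.274,0],[-0.417,0.034,0.274,0],[-0.417,0.034,0.274,0],[-0.417,0.034,0.274,0]]]' | grep force; done
python3 -c "
from h import *
o=arm.observe()
can('s4',o['position'][:2]+[5.4,-36.4]); 
to([543.7-5.4,-220.9+36.4,25],0.4)"
```

```text
contact_force: [-1.3, 2.7, 0.7]
gripper_force: 1.9
contact_force: [-0.2, 4.0, 1.9]
gripper_force: 2.0
60 226 [ 527.8 -153.9]
110 254 [ 527.6 -154.1]
160 312 [ 528.1 -153.8]
190 353 [ 528.  -152.7]
18.42 q [-0.58  0.92  0.7   2.09  0.16  0.23 -0.11] p [ 522.4 -117.9   25.1] F [ 0.8  1.1 -1.2] tilt 33.3
x [-0.135  0.825 -0.548] y [0.986 0.169 0.011] z [ 0.101 -0.539 -0.836]
dist 68.5 rows 17.12 row [-0.333  0.026  0.22 ]
```

Everything is on track. I'll continue gently, 14 rows of 4 mm, then finish with smaller ones.

```bash
python3 -m pendant '[[[-0.333,0.026,0.22,0],[-0.333,0.026,0.22,0],[-0.333,0.026,0.22,0],[-0.333,0.026,0.22,0],[-0.333,0.026,0.22,0],[-0.333,0.026,0.22,0],[-0.333,0.026,0.22,0],[-0.333,0.026,0.22,0]]]' | grep force; python3 -m pendant '[[[-0.333,0.026,0.22,0],[-0.333,0.026,0.22,0],[-0.333,0.026,0.22,0],[-0.333,0.026,0.22,0],[-0.333,0.026,0.22,0],[-0.333,0.026,0.22,0]]]' | grep force
python3 -c "
from h import *
o=arm.observe()
can('s5',o['position'][:2]+[5.4,-36.4]); 
to([543.7-5.4,-220.9+36.4,25],0.2)"
```

```text
contact_force: [-1.5, 4.0, 2.2]
gripper_force: 2.2
contact_force: [-0.9, 5.1, 4.4]
gripper_force: 2.5
60 235 [ 540.9 -208.6]
110 272 [ 540.9 -208.3]
160 326 [ 541.  -207.9]
190 377 [ 541.1 -206.8]
19.68 q [-0.46  0.92  0.69  2.06  0.2   0.19 -0.06] p [ 535.6 -172.2   24.8] F [-0.3  1.2 -0.2] tilt 33.3
x [-0.135  0.825 -0.548] y [0.986 0.169 0.011] z [ 0.102 -0.539 -0.836]
dist 12.6 rows 6.31 row [-0.168  0.01   0.107]
```

```bash
python3 -m pendant '[[[-0.168,0.01,0.108,0],[-0.168,0.01,0.108,0],[-0.168,0.01,0.108,0],[-0.168,0.01,0.108,0]]]' | grep -E "force|posi"; for i in 1 2 3; do  python3 -m pendant '[[[-0.126,0,0.082,0]]]' | grep -E "contact|posi"; done
python3 -c "
from h import *
o=arm.observe()
can('s6',o['position'][:2]+[5.4,-36.4]); 
to([543.7-5.4,-220.9+36.4,25],0.2)"
```

```text
position: [537.1, -178.3, 24.5]
contact_force: [-0.9, 4.2, 3.9]
gripper_force: 2.4
position: [537.4, -180.0, 24.6]
contact_force: [-2.1, 5.5, 2.4]
position: [537.8, -181.5, 24.6]
contact_force: [0.1, 4.2, 2.9]
position: [538.1, -183.0, 24.6]
contact_force: [-0.8, 4.4, 2.5]
60 249 [ 543.4 -219.9]
110 277 [ 543.4 -220.1]
160 326 [ 543.7 -219.6]
190 377 [ 543.7 -218.6]
20.37 q [-0.44  0.92  0.69  2.05  0.21  0.18 -0.05] p [ 538.1 -183.4   24.7] F [0.1 3.1 0.8] tilt 33.2
x [-0.137  0.825 -0.548] y [0.985 0.17  0.01 ] z [ 0.102 -0.538 -0.837]
dist 1.1 rows 0.57 row [-0.192  0.008  0.055]
```

```bash
for i in 1 2 3 4 5; do  python3 -m pendant '[[[-0.084,0,0.055,0]]]' | grep -E "contact|posi"; done
```

```text
position: [538.2, -184.0, 24.5]
contact_force: [-0.9, 5.0, 3.6]
position: [538.3, -184.4, 24.4]
contact_force: [-2.7, 9.3, 6.9]
position: [538.4, -184.6, 24.3]
contact_force: [-3.2, 11.8, 8.4]
position: [538.4, -184.8, 24.2]
contact_force: [-4.5, 13.0, 10.9]
position: [538.5, -184.9, 24.0]
contact_force: [-5.2, 16.7, 14.3]
```

```bash
python3 -c "
from h import *
o=arm.observe()
can('s7',o['position'][:2]+[5.4,-36.4])"
python3 -m pendant '[[[0.1,0,-0.065,0],[0.17,0,-0.11,0],[0.333,0,-0.22,0],[0.333,0,-0.22,0],[0.8,0,-0.53,0],[1.6,0,-1.06,0],[2.5,0,-1.65,0],[2.5,0,-1.65,0]]]' | grep -E "contact|posi"
python3 -m pendant '[[[2.5,0,-1.65,0],[2.5,0,-1.65,0],[0,0,-3.5,0],[0,0,-3.5,0],[0,0,-3.5,0],[0,0,-3.5,0],[0,0,0,0],[0,0,0,0]]]' | grep -E "contact|posi"
python3 -c "
from h import *
can('s8',np.array([543.7,-221.]))
a=pickle.load(open('pics/s8.pkl','rb'));b=pickle.load(open('pics/s8t.pkl','rb'))
cv2.imwrite('pics/both3.png',np.hstack([cv2.resize(a['pixels'][130:300,220:390],(400,400)),cv2.resize(b['pixels'][100:270,215:385],(400,400))])[:,:,::-1])
W=world(b)
for n,c,z0,z1 in (('wheel',(372.2,42.1),18,35),('tape',(715,66),12,30),('jar',(705.4,-95.8),22,40)):
    p=W.reshape(-1,3); p=p[(np.hypot(*(p[:,:2]-c).T)<50)&(p[:,2]>z0)&(p[:,2]<z1)]; print(n,len(p),p.mean(0).round(1))"
```

```text
60 245 [ 543.6 -221.5]
110 265 [ 543.7 -221.4]
160 332 [ 543.8 -221. ]
190 379 [ 543.8 -219.7]
position: [521.3, -89.7, 25.3]
contact_force: [0.5, 0.8, -0.6]
position: [498.0, 46.2, 143.2]
contact_force: [0.4, -0.9, -0.6]
60 235 [ 543.6 -221.4]
110 257 [ 543.5 -221.4]
160 327 [ 543.8 -220.8]
190 379 [ 543.7 -219.8]
wheel 532 [372.8  42.1  24.1]
tape 245 [714.6  66.6  18.6]
jar 224 [704.  -94.6  29.8]
```

View pics/both3.png

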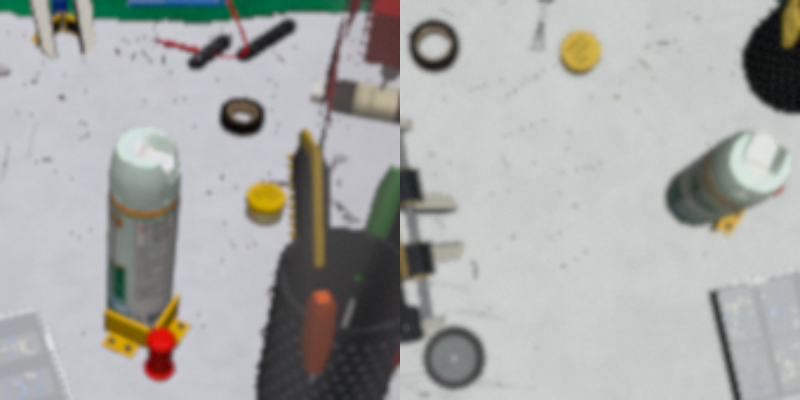

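The can stands upright in the red-post stop, with its foot at about (140,320) in the left crop. It measures within 1 mm of the home position. The wheel, tape and jar haven't moved, and the robot is well clear of the can.

```bash
python3 -c "
from h import *
print(arm.job_done())"
```

```text
the job is handed in; nothing more can be done
None
```

The spray can is standing upright, fully home in the red-post (right) stop and measured within 1 mm of the home position; the tape roll, jar and wheel are where they were, the robot is clear, and the job is handed in.

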